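Take a clamped tube grip out of its nest with spring tongs

TASK

A cleaned steel tube grip is clamped in its nest. First swing the red clamp handle back, away from the grip, over centre, so that the clamp stays open; then take the spring tongs from their stand, close their tips on the steel grip and lift it out to at least 10 cm above its seat, and finish while still holding it up in the tongs, well clear of the nest. Never touch the steel grip with the gripper itself, and leave the black grip, the red-lidded jar and the brown bottle where they are.

Things in the scene. Friction and masses are not known exactly. Their poses are not given: they have to be found in the camera images.
- nest: Fixed aluminium clamping nest, varied in place and yaw. Origin on the chest top under the middle of its seat; x points from the seat to the clamp's pivot, z up. Base plate 10 mm thick, x -49 to +101 mm, 64 mm wide in y. Two steel cheeks carry the clamp at x = 65 mm, up to z = 70 mm, 24 mm over both. Nothing stands on the -x side of the seat
- nest_seat (a point): Middle of the top of the nest's seat, 32 mm above the chest top; axes as the nest. The seat is a dark pedestal 18 mm wide in y and 75 mm long in x, with 4 mm high end lips 2.5 mm beyond either end of the steel grip; its sides are open
- clamp (a joint): Toggle clamp hinge, rad: 0 clamped, 1.75 fully open (stop). Turns about the nest's y axis: the upright red handle goes over towards the nest's +x and the clamp arm, lying over the steel grip with its rubber tip just on the grip's middle, rises. Its weight keeps it shut below about 0.5 and carries it on open above; about 1 N at the handle moves it. Left alone it stays at either stop
- clamp_hinge (a point): Point on the clamp's hinge axis, 65 mm from the middle of the seat along the nest's +x, 62 mm above the chest top. With the clamp open its arm stands upright here, reaching 140 mm above the chest top
- clamp_handle (a point): Middle of the clamp's red round handle (16 mm diameter, 50 mm long), 57 mm from the hinge axis; upright, straight above the hinge while clamped, its free end 25 mm above this point. The closed clamp arm below it has its top 71 mm above the chest top (80 mm at its screw head over the steel grip) and reaches 74 mm from the hinge to the nest's -x
- steel_grip: Loose light steel-coloured knurled tube grip, 21 x 62 x 21 mm, about 60 g, lying in the nest. Origin at the centre of its underside; its length is its y axis, which lies along the nest's x axis at the start
- steel_grip_center (a point): Centre of the steel grip, half-way up: 10.5 mm above its underside, 42.5 mm above the chest top at the start. Its length lies along this point's y axis
- stand: Fixed black plastic stand under the tongs, varied in place and yaw. Origin on the chest top under the tongs' rubber pads; x points to the tongs' tips. Base plate 6 mm thick, 126 x 44 mm; two cross walls at x = +-45 mm (5 mm thick, up to 68 mm wide) up to z = 26 mm carry the tongs, with ears to z = 34 mm. The tongs lie loose on it and lift straight up
- tongs: Loose steel spring tongs, 172 mm long, 16 mm high, about 100 g, lying flat on the stand, two arms side by side. Origin on the hinge at the rear end, at the underside, 26 mm above the chest top at the start; x points to the tips, midway between the open arms (frame fixed to the left arm). Black rubber pads on the outer sides at x = 60 to 96 mm, flat tip blades 16 mm high at x = 137 to 163 mm
- tongs_pads (a point): Point midway between the rubber pads while open: 78 mm along the tongs' x from the hinge, half-way up (8 mm above the underside, 34 mm above the chest top at the start). The middle of the blades lies 72 mm further along x at the same height. Balance point near here. Width over the pads: 49 mm open, about 37 mm with the steel grip in the tips; gap between the blades 45 mm open
- tongs_jaw (a joint): Angle in rad by which the tongs are closed: 0 open, about 0.16 closed on the 21 mm wide steel grip, 0.28 tips almost together. Squeezing the pads closes them against a preloaded spring: up to about 4 N leaves them open, so 3 to 4 N, or an opening 1 to 3 mm under the pads' width, carries them open; about 6.5 N brings them to the grip; 20 to 30 N holds it firmly
- black_grip_center (a point): Bystander: centre of a loose black tube grip lying on the chest top, 21 x 62 x 21 mm; leave it alone
- red_jar_center (a point): Bystander: centre of a jar with a red lid, 63 mm diameter, 55 mm high; leave it alone
- brown_bottle_center (a point): Bystander: centre of a small dark brown dropper bottle with a blue cap, 29 mm diameter, 86 mm high; leave it alone
There are look-alikes about, which are no part of the job. What is meant by the stand is not blue, and is the larger of those in its own colour.

How it is judged:
By the outcome, as a careful person would: the job done as asked, in the order asked, and still so for the second after the job is handed in, while the arm keeps its last pose, push and grip.
It also fails if it takes over 58 s, if anything falls off the work surface, if the arm or the gripper's body presses on something with over 40 N, if the wrist force passes 120 N, or if a joint passes its speed limit or range.

ROBOT

A 7-joint arm with a two-finger parallel gripper is mounted at the origin on a cart in front of the work surface, level with it; the furniture and walls round the work are solid. World frame = base frame: x ahead of the robot, y to its left, z up, the work surface at z = 0. Lengths are in m, angles in rad, forces in N, time in s.
With the tool pointing down it reaches from about 0.4 to 0.875 m from the base axis. Payload 19.3 kg.
Tool frame: the origin (TCP) lies midway between the tips of the shut fingers; the grasp point (between the pads) lies 19 mm behind it; z points along the fingers, y is the line along which they close (so a half turn about z gives the same grasp; the last joint's range is limited). The gripper opens to 85 mm and grips with 20 to 120 N. Pads are 22 mm wide; open, the fingers measure 114 mm over their backs; the gripper's body (76 mm by 85 mm) begins 54 mm behind the grasp point. The pads swing forward as they close: fully open they stand 13 mm farther back than shut.
Start: joints at [1.169, 0.521, -0.036, 1.599, 0.021, 1.021, -0.113], TCP at [0.204, -0.591, 0.231] pointing down, gripper open.
Joint ranges: [-2.91, 2.91], [-0.3, 2.13], [-1.5, 1.42], [0.17, 2.43], [-1.26, 4.41], [0.16, 1.93], [-2.52, 2.52]. Speed limits (rad/s): [1.89, 1.89, 2.39, 2.39, 3.01, 3.01, 3.01].

INTERFACE

Orientations are given as [roll, pitch, yaw] about the fixed x, y, z axes, in that order (R = Rz(yaw) Ry(pitch) Rx(roll)).
In Python, from workcell import * gives the robot as it stands. The module is installed in compiled form; this text tells all that it offers.
- The arm moves only by the tool play_rows, never from a script. Its argument "deltas" is a list of rows, each a list of 7 numbers: the shift along the tool's x, y, z in units of 500 mm (1.0 is 500 mm), then the turn, a rotation vector about the tool's x, y, z in units of 120 degrees (1.0 is 120 degrees), then the closure, from 0 (fully open) to 1 (shut). A call has 1 to 10 rows; each row is the pose to reach, as a shift and turn from the pose commanded when the call began, along the tool's axes at that moment; what a row does not reach only later rows make up. A row lasts 1/10 s, in which the tool goes at most 50 mm and 8.59 degrees, less where a joint would pass 70% of its speed; a pose out of reach is approached as far as the arm can. A call with a number of a shift or a turn outside -1 to 1 is refused whole. A call with a gripper value outside its range is refused whole. The fingers move at their own pace and stop on an object; "newtons" is the grip in N (left out, the last holds). Time passes only in rows, so rows that repeat a pose let the fingers close. It gives the time, the measured TCP pose, the force, the opening and the grip force at its end, in the units of the state.
- observe(): the state, without advancing time (a new reading comes with each control period).
- grab_frame(name): name is "scene" or "top" or "wrist"; returns the picture (384x512x3 uint8, red, green, blue); there is no depth.
- get_calibration(name): a dict with "fovy" (degrees; the focal length in pixels is half the picture's height over the tangent of half this angle, whatever the lens; pixels are square), "cx", "cy" (the principal point, pixels), "xyz" and "rotation" of the camera in the world. Camera axes: x right, y down, z forward; pixel columns grow to the right and rows downward; lengths in m; the calibration is good to about 2 mm. A picture is of the moment at which its call begins: read the wrist's pose just before it. get_calibration takes no time and is no camera call; for the wrist camera it gives the pose at the moment of the call.
- job_done(): hands the job in; it is judged then, once.
The state is a dict: "clock": time; "qpos": joint angles; "qd": joint speeds; "joint_efforts": joint torques, N m; "position": TCP position; "tool_rot": TCP orientation; "force": force on the tool from outside, world axes, zero at the start; "moment": the same for the moment, N m; "grip_width": finger opening in m; "finger_force": force on a finger pad.
Only numpy, scipy, OpenCV 4.12 (cv2) and the standard library are available. Lean on these libraries where they do the work, as an engineer would, in place of code of your own. Each camera call takes 0.05 s, during which the arm holds its last target. There are 200 camera calls.

## Working session

There is one attempt and no reset: what is moved stays moved. The work goes in short steps, Python scripts to look and compute and a tool call to move; the robot and the scene stay as the last step left them, time stands still between calls to the robot, and variables do not carry over. Pictures are saved under pics/ and viewed, at most 10 in all, crops included, and the job is handed in when it is done.

Besides the shell and the picture viewer there is one more tool, called after ">>>" in YAML: its name, and indented under it one key for each argument. play_rows: Moves the arm, as the interface text tells. Its arguments: {"type":"object","properties":{"deltas":{"type":"array"},"newtons":{"type":"number"}},"required":["deltas"]}

```bash
mkdir -p pics; cat > h.py <<'E'
from workcell import *
import numpy as np, cv2
from scipy.spatial.transform import Rotation as R
def save(n,fn,crop=None,s=1):
    im=grab_frame(n); 
    np.save(f'pics/{fn}.npy',im)
    cv2.imwrite(f'pics/{fn}.png',im[:,:,::-1]); return im
def crop(fn,u0,v0,w,h,s,out):
    im=np.load(f'pics/{fn}.npy')[v0:v0+h,u0:u0+w,::-1]
    cv2.imwrite(f'pics/{out}.png',cv2.resize(im,None,fx=s,fy=s,interpolation=cv2.INTER_CUBIC))
def ray(c,u,v):
    f=192/np.tan(np.radians(c['fovy'])/2)
    d=np.array([(u-c['cx'])/f,(v-c['cy'])/f,1.])
    M=np.array(c['rotation']); M=M if M.shape==(3,3) else R.from_euler('xyz',M).as_matrix()
    return np.array(c['xyz']),M@d
def onz(c,u,v,z):
    o,d=ray(c,u,v); return o+d*(z-o[2])/d[2]
def tri(obs):
    A=np.zeros((3,3));b=np.zeros(3)
    for c,u,v in obs:
        o,d=ray(c,u,v);d/=np.linalg.norm(d);P=np.eye(3)-np.outer(d,d);A+=P;b+=P@o
    p=np.linalg.solve(A,b)
    r=[np.linalg.norm((np.eye(3)-np.outer(d,d)@np.eye(3)/ (d@d))@(p-o)) for o,d in (ray(*x) for x in obs)]
    return p,r
def proj(c,p):
    f=192/np.tan(np.radians(c['fovy'])/2)
    M=np.array(c['rotation']); M=M if M.shape==(3,3) else R.from_euler('xyz',M).as_matrix()
    q=M.T@(np.array(p)-c['xyz']); return q[0]/q[2]*f+c['cx'],q[1]/q[2]*f+c['cy']
E
python3 - <<'E'
from h import *
a=[save(n,n+'0') for n in('scene','top')]
cv2.imwrite('pics/a.png',cv2.resize(np.hstack(a)[:,:,::-1],(800,300)))
cv2.imwrite('pics/top0b.png',cv2.resize(a[1][:,:,::-1],(800,600)))
cv2.imwrite('pics/scene0b.png',cv2.resize(a[0][:,:,::-1],(800,600)))
for n in('scene','top','wrist'): print(get_calibration(n))
print(observe())
E
```

```text
{'fovy': 50.31139566995097, 'cx': 252.46725451101204, 'cy': 189.31473861470297, 'xyz': array([-0.11976991,  0.59045081,  0.61405239]), 'rotation': array([-2.11146075,  0.02471259, -2.33136948])}
{'fovy': 45.929893997475915, 'cx': 251.2070953130098, 'cy': 185.83689259611168, 'xyz': array([ 0.28571445, -0.02556614,  1.24746589]), 'rotation': array([-2.93402067e+00,  2.20901134e-03, -1.51243239e+00])}
{'fovy': 63.92960269595306, 'cx': 258.2390483334176, 'cy': 196.89948047444028, 'xyz': array([ 0.28240368, -0.56441573,  0.37228408]), 'rotation': array([ 2.81336036e+00,  2.47494309e-03, -1.23884699e+00])}
{'clock': 0.1, 'qpos': array([ 1.16880528,  0.52191466, -0.03631068,  1.59989736,  0.02119637,
        1.02110062, -0.11279844]), 'qd': array([ 9.33023528e-04, -1.24462220e-05, -9.49802960e-04, -1.94157323e-03,
        1.72492313e-03,  6.52747954e-04,  3.10040872e-04]), 'joint_efforts': array([ 3.95575407e-03, -9.28479338e+01,  1.98357940e+00, -3.70530081e+01,
        1.79981062e-02,  5.33004350e-03, -8.71536076e-05]), 'position': array([ 0.20345924, -0.59066918,  0.23082746]), 'tool_rot': array([-3.14066002e+00,  6.91173938e-05,  3.31764272e-01]), 'force': array([-0.34370647,  0.57994967, -0.07442454]), 'moment': array([-0.07465605, -0.01478596,  0.03102   ]), 'finger_force': 0.0, 'grip_width': 0.08543180077505201}
```

View pics/top0b.png

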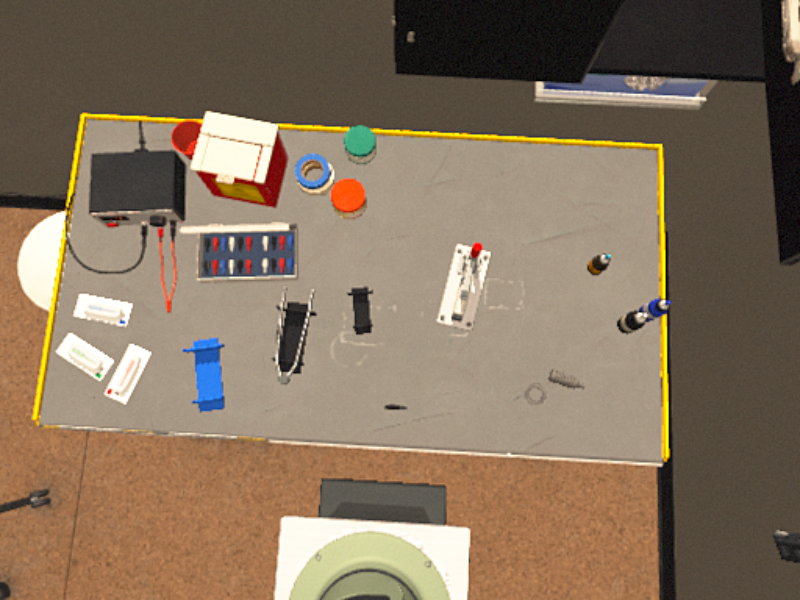

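View pics/scene0b.png

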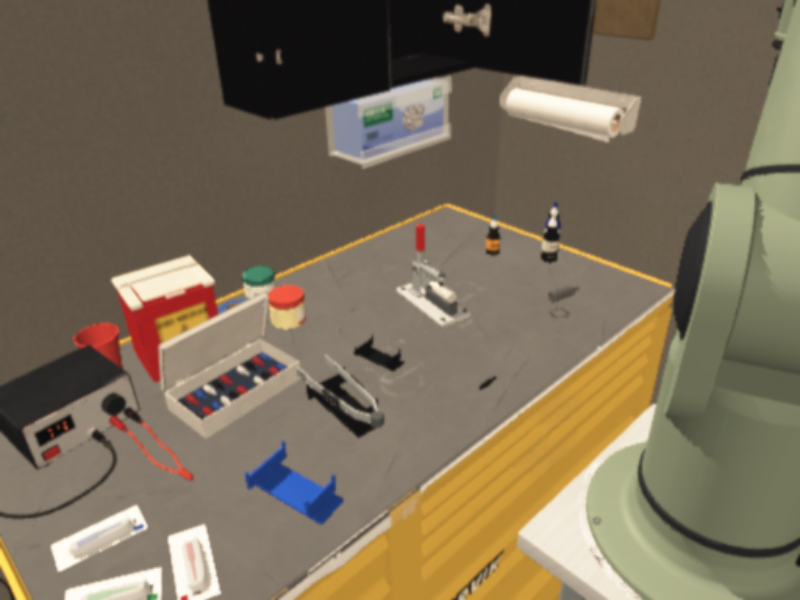

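The top view shows three possible stands: the blue one at (208,375), a small black one at (361,310), and the large black one carrying the tongs at (293,335). I choose the last. The nest is at (465,285) with its red handle at (476,250), the black grip at (566,379), the jar at (348,197) and the bottle at (600,263). Next I'll check that choice in a close crop.

```bash
python3 - <<'E'
from h import *
t=np.load('pics/top0.npy');s=np.load('pics/scene0.npy')
def c(im,u,v,w,h,k): return cv2.resize(im[v:v+h,u:u+w],(400,300),interpolation=cv2.INTER_CUBIC)
# 80x60 windows x5
a=np.vstack([np.hstack([c(t,150,183,80,60,5),c(t,260,150,80,60,5)]),np.hstack([c(s,180,222,80,60,5),c(s,240,140,96,72,4)])])
cv2.imwrite('pics/crops.png',a[:,:,::-1])
E
```

```text
(no output)
```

View pics/crops.png

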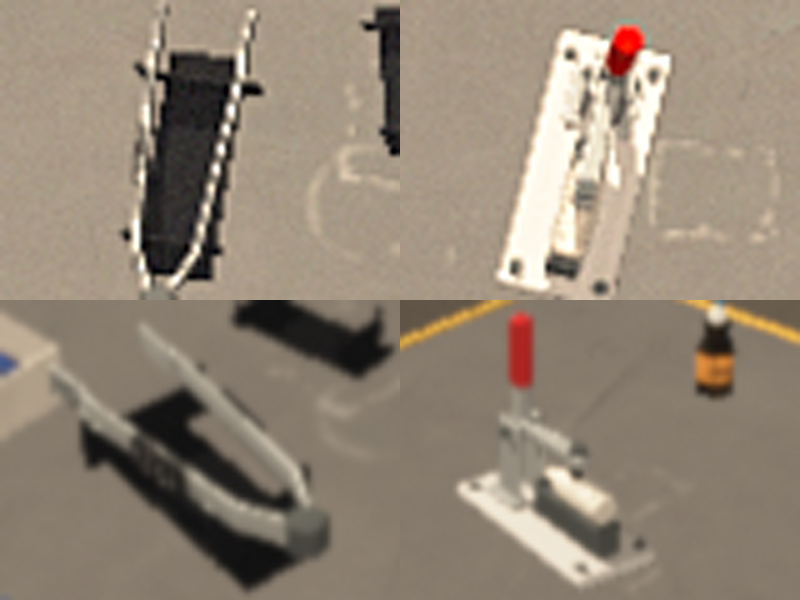

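The crop confirms the tongs lie on the large black stand, with the tips up (+x) and the hinge near. The nest has its handle on the far (+x) side and the grip on the near side. Now I'll compute poses.

```bash
python3 - <<'E'
from h import *
t=get_calibration('top');s=get_calibration('scene')
P=[onz(t,*p,0.01) for p in[(292.4,155.6),(314.4,161.6),(301.6,209.6),(279.4,206)]]
P=np.array(P);print(P.round(4))
d=(P[0]+P[1]-P[2]-P[3])/2; print('len',np.linalg.norm(d),np.linalg.norm(P[0]-P[1]),'yaw',np.arctan2(d[1],d[0]))
yaw=np.arctan2(d[1],d[0]);x=np.array([np.cos(yaw),np.sin(yaw),0]);o=P.mean(0)-.026*x;o[2]=0;print('nest o',o)
hd=o+.065*x;hd[2]=.119
print('handle top by view',[proj(c,hd+[0,0,.025]) for c in (t,s)],'base',[proj(c,hd-[0,0,.025]) for c in (t,s)])
print('tri handle top',tri([(t,260+228/5,150+35/5),(s,240+120/4.167,140+20/4.167)]))
tip=[onz(t,*p,.042) for p in[(182,184.6),(200,185.4)]]; h=onz(t,181.5,242.,.042)
m=(tip[0]+tip[1])/2;print('tips',tip,'hinge',h,'len',np.linalg.norm(m-h),'yaw',np.arctan2(*(m-h)[1::-1]))
print('tri hinge',tri([(t,181.5,242),(s,180+310/5,222+(510-300)/5)]))
print('tri ltip',tri([(t,182,184.6),(s,180+55/5,222+65/5)]),'r',tri([(t,200,185.4),(s,180+145/5,222+25/5)]))
E
```

```text
[[ 0.6398 -0.1189  0.01  ]
 [ 0.6258 -0.1816  0.01  ]
 [ 0.4869 -0.1504  0.01  ]
 [ 0.4934 -0.0888  0.01  ]]
len 0.14594546622338878 0.06419806497669782 yaw -0.2117542339570306
nest o [ 0.53604162 -0.12945511  0.        ]
handle top by view [(np.float64(305.96646559075236), np.float64(157.06455710046112)), (np.float64(269.65143083954877), np.float64(143.25650862192938))] base [(np.float64(303.7600139670213), np.float64(162.16413180568915)), (np.float64(269.70635057205), np.float64(159.55810269113422))]
tri handle top (array([ 0.6015428 , -0.14242134,  0.1388961 ]), [np.float64(0.0004868922860869383), np.float64(0.0004868922860870841)])
tips [array([0.53154063, 0.18012634, 0.042     ]), array([0.5321573 , 0.13102918, 0.042     ])] hinge [0.37643999 0.16748462 0.042     ] len 0.1558644373393451 yaw -0.07646691607963495
tri hinge (array([0.37656568, 0.16758472, 0.04214322]), [np.float64(0.00018135859573096538), np.float64(0.00018135859573101197)])
tri ltip (array([0.53317869, 0.18180712, 0.04115984]), [np.float64(0.0020544040615172805), np.float64(0.002054404061517543)]) r (array([0.53308109, 0.13166615, 0.03819111]), [np.float64(0.00019769274038542342), np.float64(0.00019769274038543825)])
```

>>> play_rows:
  deltas:
    - [0.957,-0.641,0,0,0,0.264,1]
    - [0.957,-0.641,0,0,0,0.264,1]
    - [0.957,-0.641,0,0,0,0.264,1]
    - [0.957,-0.641,0,0,0,0.264,1]
    - [0.957,-0.641,0,0,0,0.264,1]
    - [0.957,-0.641,0,0,0,0.264,1]
    - [0.957,-0.641,0,0,0,0.264,1]
    - [0.957,-0.641,0,0,0,0.264,1]
    - [0.957,-0.641,0,0,0,0.264,1]
    - [0.957,-0.641,0,0,0,0.264,1]

```text
clock: 1.1
position: [0.5039, -0.1942, 0.2313]
tool_rot: [3.142, 0.0, -0.221]
force: [0.9, -1.4, 0.5]
grip_width: 0.0
finger_force: 0.0
```

>>> play_rows:
  deltas:
    - [0.064,-0.14,0,0,0,0,1]
    - [0.064,-0.14,0,0,0,0,1]
    - [0.064,-0.14,0,0,0,0,1]
    - [0.064,-0.14,0,0,0,0,1]

```text
clock: 1.5
position: [0.5494, -0.1346, 0.2309]
tool_rot: [3.141, 0.001, -0.22]
force: [-0.2, -0.1, -0.7]
grip_width: -0.0002
finger_force: 0.0
```

```bash
python3 - <<'E'
from h import *
print(observe()['position'])
c=get_calibration('wrist');np.save('pics/cw1.npy',c,allow_pickle=True);im=save('wrist','w1')
cv2.imwrite('pics/w1b.png',cv2.resize(im[:,:,::-1],(800,600)))
o=np.array([.537,-.129,0]);x=np.array([.976,-.218,0])
for p in(o+[0,0,.0425],o+.065*x+[0,0,.144],o+.101*x+[0,0,.01],o-.049*x+[0,0,.01]):print(np.array(proj(c,p))*1.5625)
E
```

```text
[ 0.54942845 -0.13461148  0.23088306]
[399.27279647 286.66417365]
[396.82316435 215.01686918]
[399.23872306 137.19919407]
[399.84023985 333.33736865]
```

View pics/w1b.png

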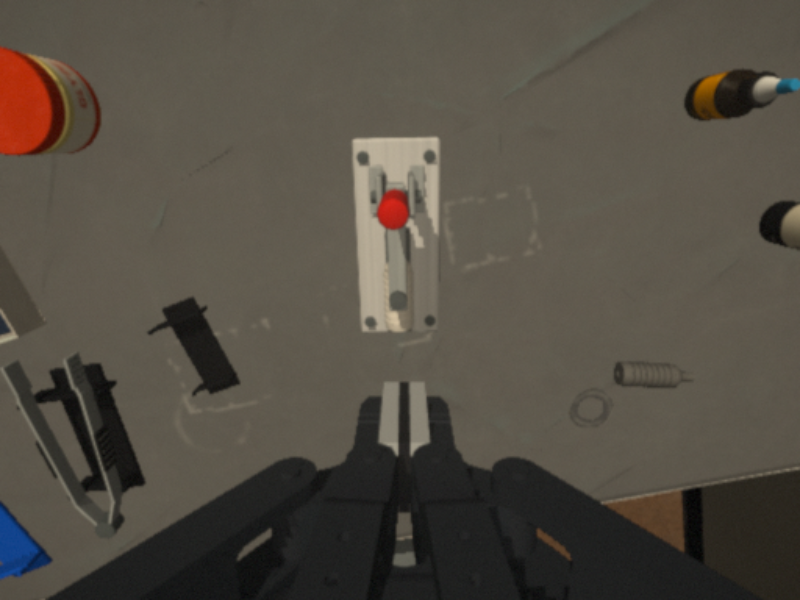

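The picture shows the nest plate spanning (353–440, 137–332), the red handle end at (394,208), the tongs' tips at (12,370) and (72,362), and the hinge at (108,527). This matches the poses. Next I descend and push the handle.

>>> play_rows:
  deltas:
    - [0,-0.006,0.1,0,0,0,1]
    - [0,-0.006,0.19,0,0,0,1]
    - [0,-0.006,0.222,0,0,0,1]
    - [0.04,-0.006,0.222,0,0,0,1]
    - [0.06,-0.006,0.222,0,0,0,1]
    - [0.08,-0.006,0.222,0,0,0,1]
    - [0.1,-0.006,0.222,0,0,0,1]
    - [0.12,-0.006,0.222,0,0,0,1]
    - [0.14,-0.006,0.222,0,0,0,1]
    - [0.16,-0.006,0.222,0,0,0,1]

```text
clock: 2.55
position: [0.6293, -0.1496, 0.1205]
tool_rot: [-3.142, -0.0, -0.221]
force: [-0.2, 0.6, -0.2]
grip_width: 0.0001
finger_force: 0.0
```

>>> play_rows:
  deltas:
    - [0.02,0,0,0,0,0,1]
    - [0.02,0,0,0,0,0,1]
    - [0.02,0,-0.1,0,0,0,1]
    - [0.02,0,-0.2,0,0,0,1]
    - [0.0,0,-0.26,0,0,0,1]
    - [0.0,0,-0.26,0,0,0,1]

```text
clock: 3.15
position: [0.6292, -0.1496, 0.2551]
tool_rot: [-3.141, -0.006, -0.221]
force: [1.1, 1.2, -0.2]
grip_width: -0.0003
finger_force: 0.0
```

```bash
python3 - <<'E'
from h import *
print(observe()['position'])
s=save('scene','s2')
c=get_calibration('wrist');np.save('pics/cw2.npy',c,allow_pickle=True);im=save('wrist','w2')
w1=np.load('pics/w1.npy')
a=np.hstack([cv2.resize(s[120:240,220:380],(400,300)),cv2.resize(im,(400,300))])
b=np.hstack([cv2.resize(w1[220:355,0:180],(400,300),interpolation=2),cv2.resize(im[220:384,0:218],(400,300),interpolation=2)])
cv2.imwrite('pics/b.png',np.vstack([a,b])[:,:,::-1])
E
```

```text
[ 0.62924007 -0.14961418  0.25507784]
```

View pics/b.png

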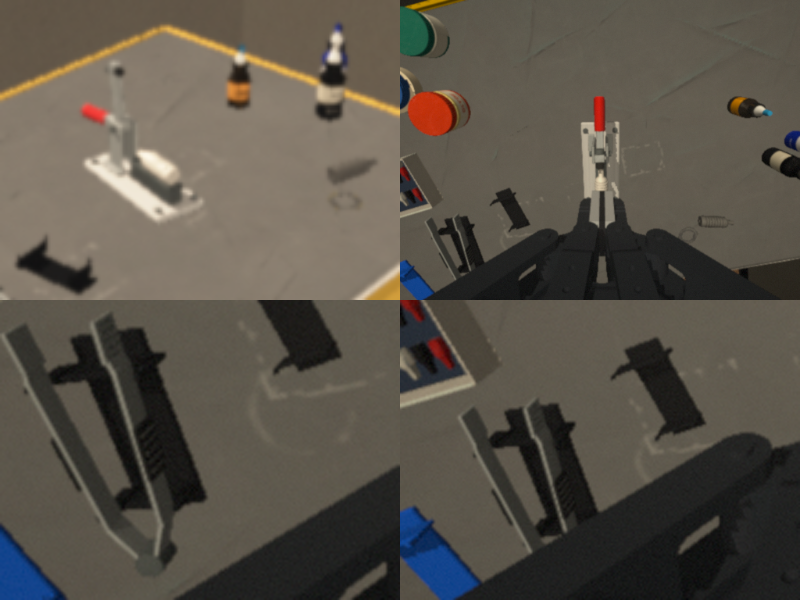

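The clamp is open: the arm stands upright and the handle lies over towards +x. Now I move above the tongs.

>>> play_rows:
  deltas:
    - [-0.486,-0.531,0,0,0,-0.072,0]
    - [-0.486,-0.531,0,0,0,-0.072,0]
    - [-0.486,-0.531,0,0,0,-0.072,0]
    - [-0.486,-0.531,0,0,0,-0.072,0]
    - [-0.486,-0.531,0,0,0,-0.072,0]
    - [-0.486,-0.531,0,0,0,-0.072,0]
    - [-0.486,-0.531,0,0,0,-0.072,0]
    - [-0.486,-0.531,0.06,0,0,-0.072,0]
    - [-0.486,-0.531,0.06,0,0,-0.072,0]
    - [-0.486,-0.531,0.06,0,0,-0.072,0]

```text
clock: 4.25
position: [0.4494, 0.1623, 0.2197]
tool_rot: [3.14, 0.002, -0.07]
force: [0.1, 0.3, 0.3]
grip_width: 0.0854
finger_force: 0.0
```

```bash
python3 - <<'E'
from h import *
o=observe();print(o['position'],o['tool_rot'],o['grip_width'],o['clock'])
c=get_calibration('wrist');np.save('pics/cw3.npy',c,allow_pickle=True);im=save('wrist','w3')
cv2.imwrite('pics/w3b.png',cv2.resize(im[:,:,::-1],(800,600),interpolation=2))
E
```

```text
[0.44935797 0.16226947 0.21967861] [ 3.14037490e+00  2.02450751e-03 -7.04949993e-02] 0.08539001976140867 4.25
```

View pics/w3b.png

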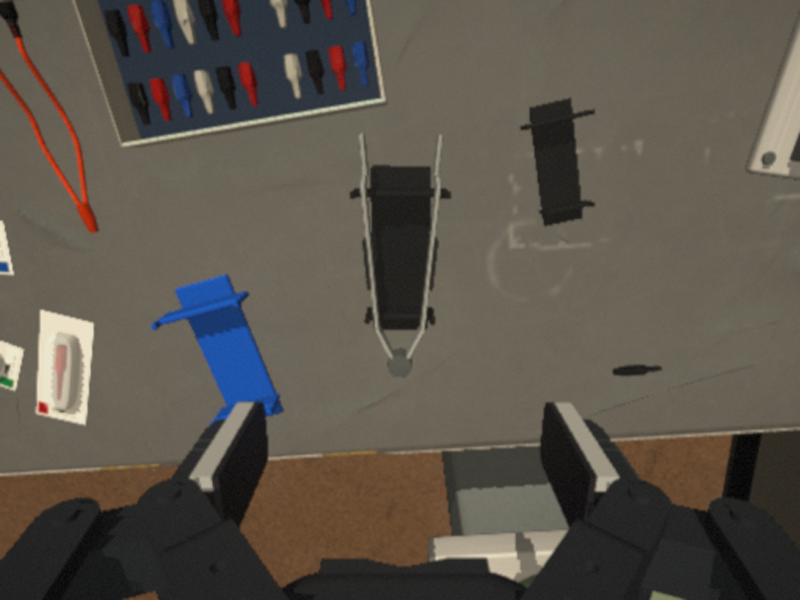

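```bash
python3 - <<'E'
from h import *
c=np.load('pics/cw3.npy',allow_pickle=True).item();c1=np.load('pics/cw1.npy',allow_pickle=True).item()
k=1.5625
L,Rr,H=[onz(c,u/k,v/k,.042) for u,v in[(362,135),(441,137),(400,361)]]
m=(L+Rr)/2;d=m-H;print(L,Rr,H,np.linalg.norm(d),np.arctan2(d[1],d[0]))
pl,pr=[onz(c,u/k,v/k,.042) for u,v in[(366,265),(433,265)]];print('pads',pl,pr,(pl+pr)/2)
t=get_calibration('top')
print('hinge',tri([(c,400/k,361/k),(c1,67.5,339.3),(t,181.5,242.)]),'ltip',tri([(c,362/k,135/k),(c1,12/2.222,220+30/2.222)]))
print('fwd walls',onz(c,401/k,193/k,.03),onz(c,399/k,316/k,.03))
E
```

```text
[0.53915831 0.18149155 0.042     ] [0.53451747 0.13232463 0.042     ] [0.382746   0.16907511 0.042     ] 0.15457149602237755 -0.07879604228077096
pads [0.45602575 0.18695372 0.042     ] [0.45282478 0.14144899 0.042     ] [0.45442527 0.16420136 0.042     ]
hinge (array([0.37799689, 0.16893236, 0.03824987]), [np.float64(0.002722284514845361), np.float64(0.0018690168915446639), np.float64(0.0015134226486604573)]) ltip (array([0.53915353, 0.18211313, 0.03356173]), [np.float64(0.00017978194525330212), np.float64(0.00017978194525339892)])
fwd walls [0.50098132 0.15988248 0.03      ] [0.41327947 0.16767257 0.03      ]
```

The tongs are centred at about (400,265) in the picture, well aligned with the tool. Next I descend and close lightly.

>>> play_rows:
  deltas:
    - [0.011,-0.003,0.1,0,0,0.004,0]
    - [0.011,-0.003,0.2,0,0,0.004,0]
    - [0.011,-0.003,0.3,0,0,0.004,0]
    - [0.011,-0.003,0.36,0,0,0.004,0]
    - [0.011,-0.003,0.4,0,0,0.004,0]
    - [0.011,-0.003,0.413,0,0,0.004,0]
    - [0.011,-0.003,0.413,0,0,0.004,0.2]
    - [0.011,-0.003,0.413,0,0,0.004,0.38]
    - [0.011,-0.003,0.413,0,0,0.004,0.38]
    - [0.011,-0.003,0.413,0,0,0.004,0.38]
  newtons: 20

```text
clock: 5.3
position: [0.4558, 0.1642, 0.0148]
tool_rot: [-3.141, -0.001, -0.079]
force: [0.5, 0.3, -0.4]
grip_width: 0.053
finger_force: 0.0
```

>>> play_rows:
  deltas:
    - [0,0,0,0,0,0,0.42]
    - [0,0,0,0,0,0,0.44]
    - [0,0,0,0,0,0,0.45]
    - [0,0,0,0,0,0,0.455]
    - [0,0,0,0,0,0,0.455]

```text
clock: 5.8
position: [0.4559, 0.1644, 0.0147]
tool_rot: [-3.141, -0.002, -0.079]
force: [-0.6, 0.2, 10.4]
grip_width: 0.0468
finger_force: 7.0
```

>>> play_rows:
  deltas:
    - [0,0,-0.01,0,0,0,0.45]
    - [0,0,-0.03,0,0,0,0.45]
    - [0,0,-0.06,0,0,0,0.45]
    - [0,0,-0.1,0,0,0,0.45]
    - [0,0,-0.16,0,0,0,0.45]
    - [0,0,-0.22,0,0,0,0.45]
    - [0,0,-0.3,0,0,0,0.45]
    - [0,0,-0.3,0,0,0,0.45]

```text
clock: 6.6
position: [0.4569, 0.1648, 0.1688]
tool_rot: [-3.138, -0.006, -0.079]
force: [-0.6, 0.1, -2.4]
grip_width: 0.0471
finger_force: 3.8
```

```bash
python3 - <<'E'
from h import *
o=observe();print(o['position'],o['tool_rot'],o['grip_width'],o['finger_force'],o['force'],o['clock'])
c=get_calibration('wrist');np.save('pics/cw4.npy',c,allow_pickle=True);im=save('wrist','w4');s=save('scene','s4')
cv2.imwrite('pics/w4b.png',np.hstack([cv2.resize(im,(400,300),interpolation=2),cv2.resize(s[140:320,160:400],(400,300),interpolation=2)])[:,:,::-1])
E
```

```text
[0.45692101 0.16480265 0.16877531] [-3.13843595 -0.00609926 -0.07905521] 0.04707331340218926 3.769846477371175 [-0.55632925  0.06856637 -2.44691834] 6.6
```

View pics/w4b.png

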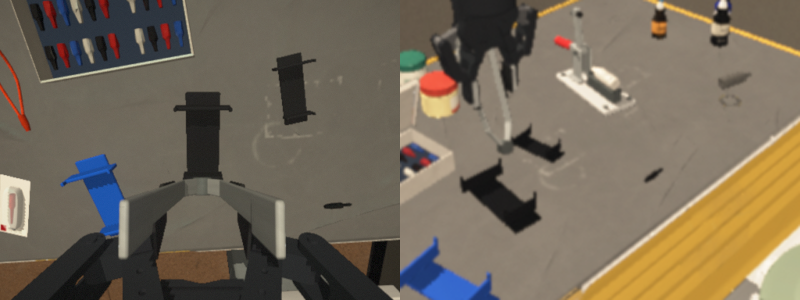

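The tongs are off the stand, but they pitched: hinge down, tips up against the gripper. I'll measure the pitch so I can level them on the stand's rear wall.

```bash
python3 - <<'E'
from h import *
from scipy.optimize import least_squares
c=np.load('pics/cw4.npy',allow_pickle=True).item()
tcp=np.array([.4569,.1648,.1688]);y=-.079
X=np.array([np.cos(y),np.sin(y),0]);Y=np.array([-X[1],X[0],0]);Z=np.array([0,0,1.])
k=1.28
obs=[((85,22,8),(122,202)),((85,22,-8),(122,257)),((85,-22,8),(282,202)),((85,-22,-8),(282,257))]
def pts(p,q):
    th,ox,oz=p;u=X*np.cos(th)+Z*np.sin(th);n=-X*np.sin(th)+Z*np.cos(th)
    return tcp+X*ox+Z*oz+(u*q[0]+Y*q[1]+n*q[2])/1000
for sgn in(1,-1):
    f=lambda p:np.concatenate([np.array(proj(c,pts(p,(q[0],q[1],q[2]*sgn))))/k-np.array(w) for q,w in obs])
    r=least_squares(f,[.9,0,.023]);print(r.x,r.cost,r.fun.round(0))
    for z in(8,-8):print(np.array(proj(c,pts(r.x,(-78,0,z))))/k)
E
```

```text
[-1.81423079  0.06212198  0.16811681] 24.29203667860577 [-4. -1. -2.  0. -3. -0. -4.  1.]
[205.65885081  89.39517328]
[205.75895534  48.35842421]
[1.32736014 0.02114551 0.00312915] 24.292036678806515 [-4. -1. -2.  0. -3. -0. -4.  1.]
[201.56053736 170.64743675]
[201.57964086 153.9464435 ]
```

```bash
python3 - <<'E'
from h import *
c=np.load('pics/cw4.npy',allow_pickle=True).item();s=get_calibration('scene')
tcp=np.array([.4569,.1648,.1688]);y=-.079
X=np.array([np.cos(y),np.sin(y),0]);Y=np.array([-X[1],X[0],0])
for v in(142,):
    p,r=tri([(c,205*1.28,185*1.28),(s,160+105*.6,140+v*.6)]);q=p-tcp;print(q@X,q@Y,q[2],r)
o,d=ray(s,160+105*.6,140+142*.6);t=((tcp-o)@Y)/(d@Y);q=o+t*d-tcp;print(q@X,q[2])
E
```

```text
-0.01683864069496261 -0.003954981642173189 -0.06225338646211774 [np.float64(0.0007736775940397265), np.float64(0.000773677594039782)]
-0.024313378580527248 -0.05594905834635705
```

The tongs hang at about 67°, pivoting on the fingers' front edge. I'll swing them level by dragging the hinge on open table, then regrip firmly and set them back on the stand.

>>> play_rows:
  deltas:
    - [-0.002,0.02,0,0,0,0,0.45]
    - [-0.006,0.07,0,0,0,0,0.45]
    - [-0.012,0.13,0,0,0,0,0.45]
    - [-0.018,0.19,0,0,0,0,0.45]
    - [-0.024,0.25,0,0,0,0,0.45]
    - [-0.03,0.31,0,0,0,0,0.45]
    - [-0.034,0.35,0,0,0,0,0.45]
    - [-0.035,0.374,0,0,0,0,0.45]
    - [-0.035,0.374,0.06,0,0,0,0.45]
    - [-0.035,0.374,0.12,0,0,0,0.45]

```text
clock: 7.7
position: [0.4224, -0.0221, 0.1028]
tool_rot: [3.141, -0.0, -0.08]
force: [1.2, -0.1, -1.4]
grip_width: 0.0467
finger_force: 3.8
```

>>> play_rows:
  deltas:
    - [0,0,0.04,0,0,0,0.45]
    - [0.02,0,0.06,0,0,0,0.45]
    - [0.05,0,0.07,0,0,0,0.45]
    - [0.08,0,0.085,0,0,0,0.45]
    - [0.11,0,0.1,0,0,0,0.45]
    - [0.14,0,0.12,0,0,0,0.45]
    - [0.16,0,0.14,0,0,0,0.45]
    - [0.18,0,0.155,0,0,0,0.45]
    - [0.2,0,0.17,0,0,0,0.45]
    - [0.2,0,0.17,0,0,0,0.45]

```text
clock: 8.7
position: [0.5232, -0.0289, 0.0178]
tool_rot: [-3.142, 0.001, -0.079]
force: [-0.7, 0.4, -0.1]
grip_width: 0.047
finger_force: 4.0
```

```bash
python3 - <<'E'
from h import *
o=observe();print(o['position'],o['tool_rot'],o['grip_width'],o['finger_force'],o['force'],o['clock'])
c=get_calibration('wrist');np.save('pics/cw5.npy',c,allow_pickle=True);im=save('wrist','w5');s=save('scene','s5')
cv2.imwrite('pics/w5b.png',np.hstack([cv2.resize(im,(400,300),interpolation=2),cv2.resize(s[120:270,180:380],(400,300),interpolation=2)])[:,:,::-1])
E
```

```text
[ 0.52315968 -0.02891433  0.01781024] [-3.14154052e+00  6.49561032e-04 -7.88215390e-02] 0.04702412312493293 3.954723114729859 [-0.65292523  0.40769599 -0.12299373] 8.7
```

View pics/w5b.png

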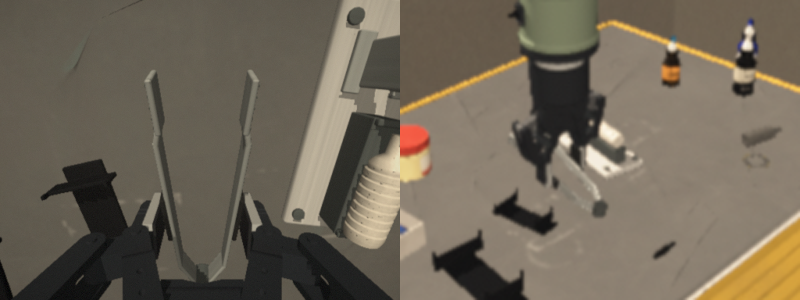

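>>> play_rows:
  deltas:
    - [0.01,0,0.01,0,0,0,0.45]
    - [0.02,0,0.02,0,0,0,0.45]
    - [0.02,0,0.02,0,0,0,0.6]
    - [0.02,0,0.02,0,0,0,0.8]
    - [0.02,0,0.02,0,0,0,0.8]
    - [0.02,0,0.0,0,0,0,0.8]
    - [0.02,0,-0.06,0,0,0,0.8]
    - [0.02,0,-0.14,0,0,0,0.8]
    - [0.02,0,-0.2,0,0,0,0.8]
    - [0.02,0,-0.2,0,0,0,0.8]
  newtons: 20

```text
clock: 9.8
position: [0.5345, -0.0297, 0.1233]
tool_rot: [-3.141, -0.006, -0.079]
force: [0.1, -0.3, -1.3]
grip_width: 0.0268
finger_force: 21.6
```

```bash
python3 - <<'E'
from h import *
o=observe();print(o['position'],o['tool_rot'],o['grip_width'],o['finger_force'],o['force'],o['clock'])
c=get_calibration('wrist');np.save('pics/cw6.npy',c,allow_pickle=True);im=save('wrist','w6');s=save('scene','s6')
cv2.imwrite('pics/w6b.png',np.hstack([cv2.resize(im,(400,300),interpolation=2),cv2.resize(s[80:260,160:400],(400,300),interpolation=2)])[:,:,::-1])
E
```

```text
[ 0.53449529 -0.02972437  0.12325771] [-3.14111386 -0.00620857 -0.07909958] 0.02678429071024533 21.604127848986536 [ 0.06621822 -0.2818247  -1.26348804] 9.8
```

View pics/w6b.png

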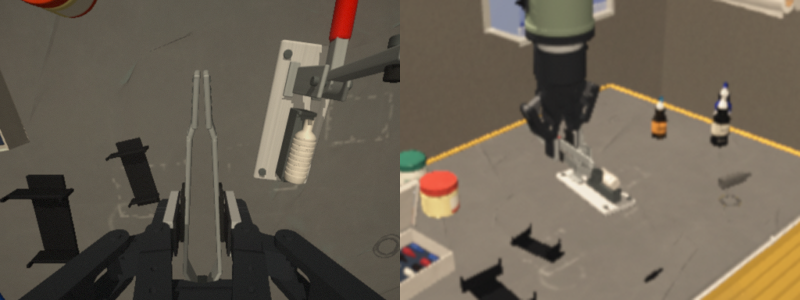

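The tongs are now held firmly and shut, tips ahead: tip pixel (201,71), hinge pixel (204,275). Next I compute the residual pitch.

```bash
python3 - <<'E'
from h import *
from scipy.optimize import least_squares
def fit(cw,tcp,tip,hg,y,g,tz=.008):
    c=np.load(cw,allow_pickle=True).item();X=np.array([np.cos(y),np.sin(y),0]);Z=np.array([0,0,1.])
    def P(p,a): th,s=p;return tcp+Z*g+X*np.cos(th)*(a-s)+Z*np.sin(th)*(a-s)+tz*(-X*np.sin(th)+Z*np.cos(th))
    f=lambda p:[proj(c,P(p,.163))[1]/1.28-tip,proj(c,P(p,0))[1]/1.28-hg]
    r=least_squares(f,[.2,.08]);return r.x,r.fun
for g in(.019,.023):
    print(fit('pics/cw6.npy',np.array([.5345,-.0297,.1233]),71,275,-.079,g))
    print(fit('pics/cw5.npy',np.array([.5232,-.0289,.0178]),71,272,-.079,g))
E
```

```text
(array([0.45134778, 0.06659513]), array([2.27373675e-13, 0.00000000e+00]))
(array([0.47084676, 0.06502978]), array([9.94759830e-14, 5.68434189e-14]))
(array([0.48828465, 0.0645555 ]), array([-4.40536496e-13,  5.68434189e-14]))
(array([0.50794154, 0.06279745]), array([-2.41584530e-13, -5.68434189e-14]))
```

>>> play_rows:
  deltas:
    - [-0.03,-0.05,-0.02,0,0,0,0.8]
    - [-0.08,-0.13,-0.02,0,-0.04,0,0.8]
    - [-0.13,-0.21,-0.02,0,-0.08,0,0.8]
    - [-0.18,-0.29,-0.02,0,-0.12,0,0.8]
    - [-0.21,-0.34,-0.02,0,-0.16,0,0.8]
    - [-0.229,-0.374,-0.02,0,-0.2,0,0.8]
    - [-0.229,-0.374,-0.02,0,-0.217,0,0.8]
    - [-0.229,-0.374,-0.02,0,-0.217,0,0.8]

```text
clock: 10.7
position: [0.4328, 0.1657, 0.1274]
tool_rot: [3.141, 0.457, -0.079]
force: [0.1, 0.0, -1.8]
grip_width: 0.027
finger_force: 21.6
```

```bash
python3 - <<'E'
from h import *
o=observe();print(o['position'],o['tool_rot'],o['grip_width'],o['finger_force'],o['force'],o['clock'],o['qpos'])
c=get_calibration('wrist');im=save('wrist','w7')
M=R.from_euler('xyz',o['tool_rot']).as_matrix();tcp=o['position']
print('axis',M.T@np.array([0,0,1]))
# predicted level-tongs points
y=-.079;X=np.array([np.cos(y),np.sin(y),0]);g=tcp-.021*M[:,2]
for a in(.163,0):print(proj(c,g+X*(a-.066)+[0,0,.008]))
E
```

```text
[0.43284734 0.16574847 0.1273613 ] [ 3.14064751  0.45737717 -0.0789315 ] 0.026961367558927432 21.63270099554211 [ 1.02687495e-01  1.76259407e-03 -1.79812195e+00] 10.7 [-0.18094677  0.66092851 -0.26036639  1.7722392  -0.05942341  1.13201301
 -2.03420151]
axis [-4.41596392e-01  8.47992965e-04 -8.97213412e-01]
(np.float64(255.7695732123338), np.float64(93.99041725445397))
(np.float64(257.16428673465856), np.float64(353.266085789259))
```

>>> play_rows:
  deltas:
    - [0.025,0,0.048,0,0,0,0.8]
    - [0.05,0,0.095,0,0,0,0.8]
    - [0.07,0,0.135,0,0,0,0.8]
    - [0.08,0,0.154,0,0,0,0.8]
    - [0.088,0,0.17,0,0,0,0.8]
    - [0.093,0,0.18,0,0,0,0.8]
    - [0.093,0,0.18,0,0,0,0.8]

```text
clock: 11.45
position: [0.4356, 0.1656, 0.0275]
tool_rot: [-3.142, 0.454, -0.079]
force: [-0.5, -0.7, 0.5]
grip_width: 0.0268
finger_force: 20.7
```

>>> play_rows:
  deltas:
    - [0.003,0,0.006,0,0,0,0.8]
    - [0.006,0,0.011,0,0,0,0.8]
    - [0.006,0,0.011,0,0,0,0.8]

```text
clock: 11.75
position: [0.4359, 0.1656, 0.0212]
tool_rot: [-3.141, 0.454, -0.079]
force: [0.4, 0.5, 1.0]
grip_width: 0.0269
finger_force: 20.3
```

```bash
python3 - <<'E'
from h import *
for i in range(3):
    o=observe();print(o['position'],o['force'],o['moment'],o['finger_force'])
    s=save('scene','s8')
cv2.imwrite('pics/s8b.png',cv2.resize(s[170:320,140:340],(800,600),interpolation=2)[:,:,::-1])
E
```

```text
[0.43593159 0.16561285 0.0212239 ] [0.44117082 0.45867503 0.96481602] [ 0.00955984 -0.52073226  0.0341414 ] 20.294100321480073
[0.43593924 0.16566332 0.02135001] [-0.48067154  0.09540346  0.35646718] [-0.02274095 -0.55388783 -0.03498463] 20.28863632818684
[0.43592053 0.16564557 0.02139414] [-0.07348494 -0.77118612  0.38990959] [ 0.01575566 -0.62159621  0.0011439 ] 20.301464645017404
```

>>> play_rows:
  deltas:
    - [0.003,0,0.006,0,0,0,0.8]
    - [0.003,0,0.006,0,0,0,0.7]
    - [0.003,0,0.006,0,0,0,0.6]
    - [0.003,0,0.006,0,0,0,0.5]
    - [0.003,0,0.006,0,0,0,0.4]
    - [0.003,0,0.006,0,0,0,0.2]
    - [0.003,0,0.006,0,0,0,0]
    - [-0.04,0,-0.08,0,0,0,0]
    - [-0.09,0,-0.17,0,0,0,0]
    - [-0.13,0,-0.25,0,0,0,0]

```text
clock: 12.9
position: [0.4318, 0.1659, 0.164]
tool_rot: [3.142, 0.455, -0.079]
force: [1.5, 1.2, -0.1]
grip_width: 0.0855
finger_force: 0.0
```

>>> play_rows:
  deltas:
    - [-0.03,0,-0.06,0,0.07,0,0]
    - [-0.03,0,-0.06,0,0.14,0,0]
    - [-0.03,0,-0.06,0,0.217,0,0]
    - [-0.03,0,-0.06,0,0.217,0,0]
    - [-0.03,0,-0.06,0,0.217,0,0]

```text
clock: 13.4
position: [0.4315, 0.1661, 0.1962]
tool_rot: [3.141, 0.0, -0.078]
force: [0.2, -0.2, 0.1]
grip_width: 0.0853
finger_force: 0.0
```

```bash
python3 - <<'E'
from h import *
o=observe();print(o['position'],o['tool_rot'],o['grip_width'],o['clock'])
c=get_calibration('wrist');np.save('pics/cw9.npy',c,allow_pickle=True);im=save('wrist','w9');s=save('scene','s9')
# predicted pixels of tongs in nominal place
S=np.array([.456,.164,0]);y=-.079;X=np.array([np.cos(y),np.sin(y),0]);Y=np.array([-X[1],X[0],0])
pts={n:np.array(proj(c,S+X*a+Y*b+[0,0,z])) for n,(a,b,z) in dict(tl=(.085,.0225,.042),tr=(.085,-.0225,.042),h=(-.078,0,.042)).items()}
print(pts)
# profile: bright pixels near expected tips and centroid of columns on several rows
g=cv2.cvtColor(im,cv2.COLOR_RGB2GRAY).astype(int);r0=int(pts['tl'][1]);
sat=im.max(2).astype(int)
for v in range(r0-6,int(min(pts['h'][1]+14,383)),8):
    row=sat[v,190:330];print(v,[(190+i,int(row[i])) for i in range(len(row)) if row[i]>120])
E
```

```text
[0.43151915 0.16611292 0.19623625] [ 3.14149763e+00  1.22857207e-04 -7.76327444e-02] 0.0853151480333569 13.4
{'tl': array([232.83850168,  60.61571357]), 'tr': array([283.8434862 ,  60.69546636]), 'h': array([258.08321777, 229.2364129 ])}
54 []
62 []
70 []
78 []
86 [(230, 121), (231, 147), (232, 148), (285, 148), (286, 149), (287, 129)]
94 [(232, 147), (233, 144), (284, 144), (285, 146), (286, 123)]
102 [(232, 123), (233, 147), (234, 135), (283, 138), (284, 147), (285, 132)]
110 [(232, 156), (233, 151), (284, 149), (285, 145)]
118 [(231, 124), (232, 153), (233, 143), (284, 149), (285, 153), (286, 134)]
126 [(232, 122), (233, 151), (234, 136), (283, 141), (284, 151), (285, 131)]
134 [(233, 124), (234, 151), (235, 129), (282, 133), (283, 153), (284, 135)]
142 [(234, 133), (235, 148), (236, 124), (281, 126), (282, 152), (283, 136)]
150 [(235, 139), (236, 146), (237, 122), (281, 150), (282, 132), (320, 123), (321, 123), (322, 126)]
158 [(237, 142), (280, 148), (281, 133), (320, 122), (321, 121)]
166 [(237, 124), (238, 138), (279, 150), (280, 131), (321, 123), (322, 124), (323, 123)]
174 [(238, 134), (239, 135), (278, 153), (279, 135)]
182 [(239, 145), (240, 133), (277, 148), (278, 134)]
190 [(240, 145), (241, 129), (276, 142), (277, 146)]
198 [(241, 147), (242, 127), (275, 133), (276, 150), (277, 135)]
206 [(241, 134), (242, 147), (243, 123), (274, 127), (275, 149), (276, 134)]
214 [(241, 131), (242, 160), (243, 154), (244, 125), (273, 134), (274, 152), (275, 141)]
222 [(245, 132), (246, 157), (247, 155), (248, 130), (268, 124), (269, 150), (270, 162), (271, 142)]
230 [(250, 139), (251, 158), (252, 142), (264, 129), (265, 159), (266, 157), (267, 127)]
238 []
```

```bash
python3 - <<'E'
from h import *
c=np.load('pics/cw9.npy',allow_pickle=True).item();c3=np.load('pics/cw3.npy',allow_pickle=True).item()
im=np.load('pics/w9.npy');w3=np.load('pics/w3.npy')
print('9',[int(x) for x in im[74:90,231].max(1)],[int(x) for x in im[74:90,286].max(1)])
print('9 hinge col',[int(x) for x in im[226:256:2,258].max(1)])
print('3 tip',[int(x) for x in w3[80:94,232].max(1)],[int(x) for x in w3[80:94,282].max(1)]);print('3 hinge',[int(x) for x in w3[216:250:2,256].max(1)])
for n,cc,p in(('9',c,[(231,83),(286,83)]),('3',c3,[(232,86),(282,87)])):
    q=sum(onz(cc,*x,.042) for x in p)/2;print(n,q)
E
```

```text
9 [108, 108, 109, 109, 112, 136, 151, 151, 151, 148, 148, 148, 147, 148, 149, 142] [107, 106, 107, 107, 109, 136, 150, 151, 152, 149, 150, 148, 149, 146, 143, 142]
9 hinge col [94, 78, 77, 85, 91, 93, 90, 91, 87, 87, 94, 106, 110, 111, 112]
3 tip [109, 108, 105, 109, 108, 113, 117, 118, 123, 123, 126, 127, 133, 136] [109, 109, 109, 107, 106, 110, 133, 143, 140, 135, 137, 134, 134, 130]
3 hinge [111, 112, 113, 96, 77, 80, 86, 91, 91, 89, 89, 88, 90, 112, 112, 110, 110]
9 [0.52228546 0.15857931 0.042     ]
3 [0.53733066 0.15683719 0.042     ]
```

The tongs are level back on the stand, about 11 mm further back. I'll regrasp near the balance point, slightly tighter, and lift gently.

>>> play_rows:
  deltas:
    - [0.007,0,0.1,0,0,0.001,0]
    - [0.007,0,0.2,0,0,0.001,0]
    - [0.007,0,0.28,0,0,0.001,0]
    - [0.007,0,0.33,0,0,0.001,0]
    - [0.007,0,0.355,0,0,0.001,0]
    - [0.007,0,0.366,0,0,0.001,0.2]
    - [0.007,0,0.366,0,0,0.001,0.38]
    - [0.007,0,0.366,0,0,0.001,0.43]
    - [0.007,0,0.366,0,0,0.001,0.46]
    - [0.007,0,0.366,0,0,0.001,0.48]

```text
clock: 14.5
position: [0.4363, 0.166, 0.0138]
tool_rot: [-3.14, -0.002, -0.081]
force: [-0.3, 0.0, 8.8]
grip_width: 0.0445
finger_force: 5.7
```

>>> play_rows:
  deltas:
    - [0,0,0,0,0,0,0.485]
    - [0,0,-0.003,0,0,0,0.485]
    - [0,0,-0.008,0,0,0,0.485]
    - [0,0,-0.015,0,0,0,0.485]
    - [0,0,-0.025,0,0,0,0.485]
    - [0,0,-0.04,0,0,0,0.485]
    - [0,0,-0.05,0,0,0,0.485]
    - [0,0,-0.055,0,0,0,0.485]
    - [0,0,-0.056,0,0,0,0.485]

```text
clock: 15.4
position: [0.4356, 0.1657, 0.0411]
tool_rot: [-3.141, -0.001, -0.081]
force: [-0.2, 0.3, -0.5]
grip_width: 0.0441
finger_force: 4.6
```

```bash
cat > chk.py <<'E'
from h import *
import sys
from scipy.optimize import least_squares
o=observe();print(o['position'],o['tool_rot'],o['grip_width'],o['finger_force'],o['force'],o['clock'])
c=get_calibration('wrist');im=save('wrist',sys.argv[1]);np.save(f'pics/c_{sys.argv[1]}.npy',c,allow_pickle=True)
sat=im.max(2).astype(int)
for v in range(int(sys.argv[2]),int(sys.argv[3]),int(sys.argv[4])):
    row=sat[v,180:340];print(v,[(180+i,int(row[i])) for i in range(len(row)) if row[i]>125])
E
python3 chk.py w10 50 330 10
```

```text
[0.43560598 0.16566588 0.04106362] [-3.14126940e+00 -5.18272686e-04 -8.09904408e-02] 0.04414408366479905 4.617541921616066 [-0.18657763  0.28991928 -0.51030845] 15.4
50 []
60 []
70 []
80 [(198, 136), (199, 157), (200, 168), (201, 169), (202, 168), (203, 161), (204, 142), (311, 153), (312, 163), (313, 169), (314, 166), (315, 163), (316, 152), (317, 128)]
90 [(199, 132), (200, 156), (201, 166), (202, 168), (203, 168), (204, 160), (205, 144), (310, 154), (311, 164), (312, 169), (313, 165), (314, 162), (315, 149)]
100 [(201, 153), (202, 165), (203, 168), (204, 168), (205, 162), (206, 144), (309, 152), (310, 162), (311, 170), (312, 166), (313, 161), (314, 149)]
110 [(202, 152), (203, 164), (204, 168), (205, 168), (206, 159), (207, 144), (308, 153), (309, 162), (310, 167), (311, 165), (312, 161), (313, 148)]
120 [(202, 132), (203, 156), (204, 163), (205, 167), (206, 165), (207, 159), (208, 146), (307, 152), (308, 162), (309, 166), (310, 164), (311, 158), (312, 146), (313, 128)]
130 [(204, 153), (205, 163), (206, 166), (207, 165), (208, 159), (209, 147), (306, 151), (307, 162), (308, 167), 
[... 3198 characters left out ...]
7, 144), (318, 168), (319, 169), (320, 172), (321, 172), (322, 170), (323, 170), (324, 171), (325, 171), (326, 172), (327, 170), (328, 162), (329, 128)]
290 [(193, 138), (194, 188), (195, 195), (196, 195), (197, 193), (198, 168), (218, 158), (219, 164), (220, 157), (221, 139), (295, 136), (296, 161), (297, 167), (298, 165), (299, 154), (319, 191), (320, 196), (321, 196), (322, 195), (323, 183), (324, 144)]
300 [(219, 126), (220, 161), (221, 159), (222, 144), (294, 136), (295, 159), (296, 167), (297, 165), (298, 148)]
310 [(221, 159), (222, 161), (223, 146), (293, 141), (294, 160), (295, 165), (296, 163), (297, 147)]
320 [(292, 145), (293, 161), (294, 168), (295, 161), (296, 155), (297, 136)]
```

```bash
cat > fit.py <<'E'
from h import *
from scipy.optimize import least_squares
def prof(fn,cols=(185,330)):
    im=np.load(f'pics/{fn}.npy').max(2).astype(int); return im
def model(fn,tcp,rot,th,s,g=.023):
    c=np.load(f'pics/c_{fn}.npy',allow_pickle=True).item();y=rot[2];X=np.array([np.cos(y),np.sin(y),0]);Z=np.array([0,0,1.])
    return {a:(proj(c,tcp+Z*g+(a-s)*(X*np.cos(th)+Z*np.sin(th))+.008*(-X*np.sin(th)+Z*np.cos(th)))[1]) for a in(.163,.137,.0)}
E
python3 - <<'E'
from fit import *
im=prof('w10');print([(v,int(im[v,195:208].max())) for v in range(60,84,2)])
print([(v,int(im[v,240:275].min()),int(im[v,258])) for v in range(320,384,6)])
tcp=np.array([.4356,.1657,.0411])
for th in(-.1,0,.1,.2,.3,.45):
  print(th,{s:{k:round(v) for k,v in model('w10',tcp,[0,0,-.081],th,s).items()} for s in(.066,.071,.076)})
E
```

```text
[(60, 120), (62, 120), (64, 120), (66, 119), (68, 120), (70, 122), (72, 175), (74, 174), (76, 170), (78, 170), (80, 169), (82, 169)]
[(320, 118, 121), (326, 118, 119), (332, 115, 118), (338, 116, 118), (344, 114, 116), (350, 109, 111), (356, 75, 116), (362, 42, 87), (368, 33, 37), (374, 40, 45), (380, 39, 42)]
-0.1 {0.066: {0.163: 51, 0.137: 126, 0.0: 422}, 0.071: {0.163: 66, 0.137: 139, 0.0: 430}, 0.076: {0.163: 81, 0.137: 153, 0.0: 439}}
0 {0.066: {0.163: 48, 0.137: 129, 0.0: 410}, 0.071: {0.163: 65, 0.137: 143, 0.0: 417}, 0.076: {0.163: 81, 0.137: 157, 0.0: 424}}
0.1 {0.066: {0.163: 48, 0.137: 135, 0.0: 398}, 0.071: {0.163: 67, 0.137: 150, 0.0: 404}, 0.076: {0.163: 84, 0.137: 164, 0.0: 410}}
0.2 {0.066: {0.163: 53, 0.137: 144, 0.0: 386}, 0.071: {0.163: 73, 0.137: 159, 0.0: 391}, 0.076: {0.163: 91, 0.137: 173, 0.0: 396}}
0.3 {0.066: {0.163: 62, 0.137: 156, 0.0: 374}, 0.071: {0.163: 83, 0.137: 171, 0.0: 379}, 0.076: {0.163: 103, 0.137: 184, 0.0: 383}}
0.45 {0.066: {0.163: 90, 0.137: 181, 0.0: 357}, 0.071: {0.163: 111, 0.137: 195, 0.0: 360}, 0.076: {0.163: 131, 0.137: 207, 0.0: 362}}
```

The tongs are level and held 73 mm from the hinge. I lift and travel smoothly to above the nest.

>>> play_rows:
  deltas:
    - [0,0,-0.005,0,0,0,0.485]
    - [0,0,-0.015,0,0,0,0.485]
    - [0,0,-0.035,0,0,0,0.485]
    - [0,0,-0.06,0,0,0,0.485]
    - [0,0,-0.09,0,0,0,0.485]
    - [0,0,-0.12,0,0,0,0.485]
    - [0,0,-0.15,0,0,0,0.485]
    - [0,0,-0.175,0,0,0,0.485]
    - [0,0,-0.185,0,0,0,0.485]
    - [0,0,-0.187,0,0,0,0.485]

```text
clock: 16.45
position: [0.4357, 0.1657, 0.1351]
tool_rot: [-3.141, -0.001, -0.081]
force: [-0.3, 0.5, -2.3]
grip_width: 0.0439
finger_force: 4.6
```

>>> play_rows:
  deltas:
    - [0.001,0.008,0,0,0,0.001,0.485]
    - [0.005,0.03,0,0,0,0.003,0.485]
    - [0.012,0.07,0,0,0,0.008,0.485]
    - [0.021,0.12,0,0,0,0.014,0.485]
    - [0.031,0.18,0,0,0,0.02,0.485]
    - [0.041,0.24,0,0,0,0.027,0.485]
    - [0.052,0.3,0,0,0,0.034,0.485]
    - [0.062,0.36,0,0,0,0.04,0.485]
    - [0.073,0.42,0,0,0,0.047,0.485]
    - [0.081,0.47,0,0,0,0.052,0.485]

```text
clock: 17.45
position: [0.4561, -0.0744, 0.1337]
tool_rot: [3.141, 0.001, -0.192]
force: [1.0, 0.3, -0.5]
grip_width: 0.0442
finger_force: 4.6
```

>>> play_rows:
  deltas:
    - [0.006,0.04,0,0,0,0.004,0.485]
    - [0.01,0.065,0,0,0,0.007,0.485]
    - [0.013,0.077,0,0,0,0.0085,0.485]
    - [0.014,0.081,0,0,0,0.009,0.485]
    - [0.014,0.081,0,0,0,0.009,0.485]
    - [0.014,0.081,0,0,0,0.009,0.485]

```text
clock: 18.05
position: [0.4561, -0.1121, 0.1341]
tool_rot: [-3.141, 0.0, -0.207]
force: [-0.3, 0.5, -1.7]
grip_width: 0.0438
finger_force: 4.6
```

```bash
python3 - <<'E'
from h import *
o=observe();print(o['position'],o['tool_rot'],o['grip_width'],o['finger_force'],o['force'],o['clock'])
c=get_calibration('wrist');im=save('wrist','w11');np.save('pics/c_w11.npy',c,allow_pickle=True)
cv2.imwrite('pics/w11b.png',cv2.resize(im[:,:,::-1],(800,600),interpolation=2))
X=np.array([.978,-.2075,0]);n=np.array([.536,-.1285,0])
for a,z in((-.031,.0425),(.031,.0425),(0,.053),(-.049,.01),(.101,.01)): print(a,np.array(proj(c,n+X*a+[0,0,z]))*1.5625)
E
```

```text
[ 0.45611589 -0.11214439  0.13412301] [-3.14131860e+00  1.26712143e-04 -2.07385358e-01] 0.04382012046133069 4.6177062366041355 [-0.30859817  0.52653291 -1.74687599] 18.05
-0.031 [401.86998047 216.04886176]
0.031 [401.98028207  73.86854412]
0 [401.81176909 148.39542569]
-0.049 [402.12151481 240.27549703]
0.101 [402.43402154 -85.5901773 ]
```

View pics/w11b.png

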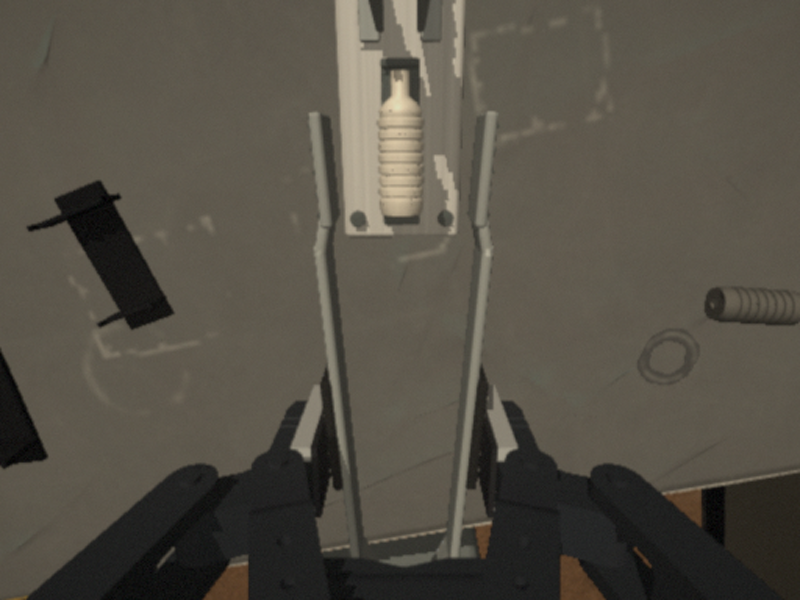

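The picture shows the grip at column 401, rows 70–218, and the tongs' blades at columns 313 and 491 (midline 402), still level. I descend over the grip.

>>> play_rows:
  deltas:
    - [0.003,0,0.008,0,0,0,0.485]
    - [0.007,0,0.025,0,0,0,0.485]
    - [0.007,0,0.05,0,0,0,0.485]
    - [0.007,0,0.08,0,0,0,0.485]
    - [0.007,0,0.11,0,0,0,0.485]
    - [0.007,0,0.14,0,0,0,0.485]
    - [0.007,0,0.17,0,0,0,0.485]
    - [0.007,0,0.195,0,0,0,0.485]
    - [0.007,0,0.212,0,0,0,0.485]
    - [0.007,0,0.22,0,0,0,0.485]

```text
clock: 19.1
position: [0.4592, -0.1135, 0.0232]
tool_rot: [3.142, 0.001, -0.208]
force: [1.0, -0.5, -1.5]
grip_width: 0.0441
finger_force: 4.6
```

```bash
python3 chk.py w12 70 150 20
```

```text
[ 0.45920591 -0.11353823  0.02324572] [ 3.14156043e+00  9.79759889e-04 -2.08382399e-01] 0.04410017020434837 4.616806405247189 [ 0.96101382 -0.46716849 -1.51207075] 19.1
70 [(187, 149), (188, 160), (189, 166), (190, 166), (191, 168), (192, 169), (193, 170), (194, 169), (195, 171), (196, 167), (197, 169), (198, 169), (199, 172), (200, 174), (201, 172), (202, 173), (203, 174), (204, 171), (205, 170), (206, 169), (207, 168), (208, 166), (209, 165), (210, 168), (211, 171), (212, 175), (213, 175), (214, 177), (215, 174), (216, 172), (217, 171), (218, 169), (219, 173), (220, 172), (221, 171), (222, 171), (223, 168), (224, 169), (225, 174), (226, 173), (227, 175), (228, 181), (229, 188), (230, 190), (231, 194), (232, 193), (233, 196), (234, 199), (235, 200), (236, 200), (237, 202), (238, 200), (239, 200), (240, 199), (241, 201), (242, 198), (243, 198), (244, 199), (245, 200), (246, 201), (247, 201), (248, 201), (249, 202), (250, 204), (251, 203), (252, 203), (253, 196), (254, 196), (255, 193), (256, 191), (257, 191), (258, 191), (259, 189), (260, 186), (261, 184), (262, 181), (263, 174), (26
[... 2250 characters left out ...]
46), (228, 156), (229, 166), (230, 169), (231, 175), (232, 178), (233, 180), (234, 185), (235, 186), (236, 189), (237, 195), (238, 196), (239, 198), (240, 197), (241, 198), (242, 197), (243, 198), (244, 194), (245, 195), (246, 193), (247, 192), (248, 189), (249, 192), (250, 193), (251, 194), (252, 193), (253, 192), (254, 188), (255, 186), (256, 183), (257, 183), (258, 184), (259, 183), (260, 182), (261, 178), (262, 177), (263, 171), (264, 169), (265, 166), (266, 162), (267, 160), (268, 154), (269, 151), (270, 143), (271, 142), (272, 136), (273, 130), (291, 132), (292, 164), (293, 170), (294, 169), (295, 172), (296, 168), (297, 163), (298, 161), (299, 142), (307, 130), (308, 131), (309, 128)]
```

>>> play_rows:
  deltas:
    - [0,0,0,0,0,0,0.52]
    - [0,0,0,0,0,0,0.56]
    - [0,0,0,0,0,0,0.6]
    - [0,0,0,0,0,0,0.7]
    - [0,0,0,0,0,0,0.8]
    - [0,0,0,0,0,0,0.8]
    - [0,0,0,0,0,0,0.8]
  newtons: 28

```text
clock: 19.85
position: [0.4597, -0.1137, 0.0243]
tool_rot: [-3.142, -0.001, -0.209]
force: [1.4, 0.1, 3.4]
grip_width: 0.036
finger_force: 30.8
```

>>> play_rows:
  deltas:
    - [0,0,-0.005,0,0,0,0.8]
    - [0,0,-0.015,0,0,0,0.8]
    - [0,0,-0.035,0,0,0,0.8]
    - [0,0,-0.065,0,0,0,0.8]
    - [0,0,-0.1,0,0,0,0.8]
    - [0,0,-0.14,0,0,0,0.8]
    - [0,0,-0.18,0,0,0,0.8]
    - [0,0,-0.22,0,0,0,0.8]
    - [0,0,-0.26,0,0,0,0.8]
    - [0,0,-0.28,0,0,0,0.8]

```text
clock: 20.85
position: [0.4598, -0.1138, 0.1662]
tool_rot: [-3.142, -0.002, -0.209]
force: [0.8, 0.0, -1.7]
grip_width: 0.0356
finger_force: 30.1
```

>>> play_rows:
  deltas:
    - [0,0,-0.02,0,0,0,0.8]
    - [0,0,-0.045,0,0,0,0.8]
    - [0,0,-0.06,0,0,0,0.8]
    - [0,0,-0.065,0,0,0,0.8]
    - [0,0,-0.065,0,0,0,0.8]
    - [0,0,-0.065,0,0,0,0.8]

```text
clock: 21.45
position: [0.4592, -0.1136, 0.1962]
tool_rot: [3.142, 0.001, -0.209]
force: [-0.3, -0.5, -2.0]
grip_width: 0.0361
finger_force: 30.1
```

```bash
python3 - <<'E'
from h import *
for i in range(4):
    o=observe();print(o['position'],o['tool_rot'],o['grip_width'],o['finger_force'],o['force'],o['clock'])
    im=save('wrist','w13')
# light pixels (steel grip) between blades at held place vs. before, and at the empty seat
w=np.load('pics/w12.npy').astype(int)
for n,a in(('before',w),('now',im.astype(int))):
    print(n,[int(a[v,225:275].max(1).mean() if 0 else a[v,230:270].max(1).mean()) for v in range(0,200,12)])
print('mean abs diff between blades',np.abs(w-im)[20:150,225:285].mean(),'outside',np.abs(w-im)[20:150,20:150].mean())
s=save('scene','s13'); c=get_calibration('scene')
X=np.array([.978,-.2075,0]);n=np.array([.536,-.1285,0])
for z in(.0425,.0425+.172):
    u,v=proj(c,n+X*-.005+[0,0,z]);u,v=int(u),int(v);print(u,v,s[v-3:v+4,u-6:u+7].max(2).round().astype(int)[::2,::2].tolist())
E
```

```text
[ 0.45922179 -0.11363806  0.19615633] [ 3.14159099e+00  7.75076262e-04 -2.08567205e-01] 0.036056797404466046 30.122076272964478 [-0.31830862 -0.54496987 -1.96293905] 21.45
[ 0.45920499 -0.11365084  0.19612514] [ 3.14156693e+00  8.98252618e-04 -2.08540761e-01] 0.03587569647256191 30.122551918029785 [-0.22374902  0.3988317  -1.73720334] 21.5
[ 0.459212   -0.11364933  0.19615629] [ 3.14157893e+00  8.84885098e-04 -2.08579259e-01] 0.03583043011580938 30.123538970947266 [-0.27854832 -0.64003907 -1.26880072] 21.55
[ 0.45924764 -0.11366673  0.19621245] [ 3.14156866e+00  8.16117301e-04 -2.08553421e-01] 0.03623083686616475 30.123082995414734 [ 0.06507713  0.15940579 -1.43055851] 21.6
before [52, 100, 130, 135, 188, 185, 183, 196, 157, 177, 181, 179, 184, 195, 195, 161, 113]
now [102, 145, 166, 168, 201, 204, 199, 188, 131, 185, 183, 181, 189, 197, 195, 163, 100]
mean abs diff between blades 28.0332905982906 outside 9.016429980276135
283 186 [[82, 130, 136, 138, 143, 142, 137], [80, 91, 122, 143, 144, 140, 139], [108, 108, 109, 120, 137, 138, 138], [85, 101, 111, 111, 124, 144, 145]]
284 127 [[237, 245, 184, 36, 31, 33, 34], [129, 170, 200, 47, 32, 32, 34], [119, 138, 147, 93, 42, 31, 34], [113, 122, 146, 154, 126, 80, 40]]
```

```bash
python3 -c "
from workcell import *
print(job_done())"
```

```text
the job is handed in; nothing more can be done
None
```

I opened the clamp, took up the tongs and lifted the steel grip about 17 cm above its seat; the job is handed in at about 21.6 s, with the grip still up in the tongs, confirmed from the opening (36 mm against 27 mm when empty) and wrist-image pixel values rather than a viewed picture; the tongs pitched on the first pick-up, so I levelled them on the table and stand, beside the nest, and regrasped.

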